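# Clamp a whetstone in its sprung holder

### The arm

A 6-joint arm with a two-finger parallel gripper is mounted at the origin on the work surface. World frame = base frame: x ahead of the robot, y to its left, z up, the work surface at z = 0. Lengths are in mm, angles in rad, forces in N, time in s.
With the tool pointing down it reaches from about 250 to 800 mm from the base axis. Payload 3.9 kg.
Tool frame: the origin (TCP) lies midway between the tips of the shut fingers; the grasp point (between the pads) lies 19 mm behind it (robot.pinch_z is the distance from the TCP to the grasp point, in mm); y points along the fingers, z is the direction in which the jaws open and shut, and the axes are right-handed (so a half turn about y gives the same grasp; the last joint's range is limited). The gripper opens to 85 mm and grips with 20 to 120 N. Pads are 22 mm wide; open, the fingers measure 114 mm over their backs; the gripper's body (76 mm by 85 mm) begins 54 mm behind the grasp point. The pads swing forward as they close: fully open they stand 13 mm farther back than shut.
Start: joints at [1.113, 0.26, -0.138, 1.173, 0, 1.571], TCP at [232.031, 470.932, 231.304] pointing down, gripper open.
Joint ranges: [-2.78, 2.78], [-0.83, 1.72], [-1.28, 1.37], [-1.9, 2.12], [-1.57, 1.48], [-3.14, 3.14]. Speed limits (rad/s): [2.57, 2.57, 3.14, 3.14, 3.14, 3.14].

### API

Orientations are given as a unit quaternion [w, x, y, z].
In Python, from bench import robot, imaging gives the robot as it stands. Calls block until the motion is done:
- robot.goto(position, orientation): joint-space move of the TCP to a pose.
- robot.move_linear(position, rotation=None, velocity=150): straight line of the TCP; rotation=None keeps the orientation; velocity is the mean speed in mm/s.
- robot.move_joints(angles): joint-space move.
- robot.set_gripper(opening, grip_force=None): finger opening in mm; grip_force is the grip in N (None keeps the last); returns when the fingers have stopped.
- robot.dwell(seconds).
- robot.solve_ik(position, orientation): joint angles nearest the present ones, or None.
- robot.read_state(): the state.
- imaging.snapshot(name): name is "side" or "top" or "wrist"; returns a dict with "img" (420x560x3 uint8, blue, green, red), "fx", "fy", "cx", "cy" (pixels), "R" (3x3) and "t" (3): a world point X has camera coordinates R X + t. Camera axes: x right, y down, z forward; pixel columns grow to the right and rows downward; lengths in mm; the calibration is good to about 2 mm. A picture is of the moment at which its call begins. There is no depth.
A pose or a line that the arm cannot do raises robot.PlanningError and nothing moves.
- robot.close_job(): hands the job in, once; it reports no verdict.
The state is a dict: "t": time; "joint_pos": joint angles; "joint_vel": joint speeds; "joint_efforts": joint torques, N m; "eef_pos": TCP position; "tcp_rot": TCP orientation; "contact_force": force on the tool from outside, world axes, zero at the start; "torque": the same for the moment, N m; "opening": finger opening in mm.
Only numpy, scipy, OpenCV 4.12 (cv2) and the standard library are available. Lean on these libraries where they do the work, as an engineer would, in place of code of your own. Each camera call takes 0.05 s, during which the arm holds its last target. There are 200 camera calls.

### The job

The secateurs are waiting to be sharpened: fit the long whetstone from the wooden rack into its holder. Press one end of the stone against the sprung curved arm to draw the arm back, lower the other end behind the fixed lip so the stone lies flat, square and central on the deck, and, still holding it, ease it back until you feel it bear firmly on the lip; only then let go and leave the arm clamping it. The stone and lip chip, so never let the stone ram or snap against the lip, do not force the arm hard past the end of its travel, and leave everything else where it is.

Things in the scene. Friction and masses are not known exactly. Their poses are not given: they have to be found in the camera images.
- stone_mid (a point): Centre of the long loose whetstone: a plain block 150 x 50 x 25 mm, about 0.4 kg, grey below with a paler layer on top, lying flat on the slatted wooden rack. Own x runs along its 150 mm length (either end may go to the arm), y across its 50 mm width, z up.
- holder: Whetstone holder, fixed to the table on rubber feet: a steel-topped aluminium beam 250 mm long, 62 mm wide. Origin at its underside, own x along its length from the sprung arm (-x end) to the fixed lip (+x end), y across, z up. Flat deck 30 mm above the origin. The seated stone lies on it with its centre on the centre line (y = 0) and within 8 mm of x = 0.
- deck_mid (a point): Middle of the deck surface (30 mm above the table, x = y = 0 of the holder), with the holder's axes. The fixed lip is a rigid steel edge across the deck, 56 mm wide, 4 mm thick, top 7 mm above the deck, screwed down with its face 67 to 83 mm towards +x from here: no reading tells where, so it must be felt for (or seen).
- spring_arm (a joint): Angle of the sprung arm, rad: 0 at rest with no stone, 0.11 to 0.50 with the stone seated (as the lip stands), 0.74 at the end of its travel, rigid there. It turns on an upright pin 81 mm towards the holder's -x and 38 mm towards its +y from the deck middle. The spring always pushes the nose towards the lip: about 4.6 N at 0, 7.5 N at 0.35, 10 N at 0.6.
- nose (a point): Foremost point of the arm's upright black nose (10 mm across), at mid-width; the arm is a curved steel strip 3 to 21 mm above the deck. Nose 63 mm towards the holder's -x from the deck middle with no stone, 87 mm when drawn far enough to clear the lip wherever it stands, 92 mm at the end of travel. A robot yields some mm under this load; nose and lip rub, so press the stone right down.
- rack: Slatted wooden draining rack, fixed, 220 x 120 mm, its slat tops 20 mm above the table; the stone lies on it, along the slats.
- dressing_mid (a point): Centre of a small pale dressing stone, 60 x 28 x 24 mm, loose on the table; leave it.
- secateurs_mid (a point): Middle of the secateurs, 200 mm long, 20 mm high, loose; leave them.
- brush_mid (a point): Middle of the bamboo brush, 200 mm long, 23 mm high, loose; leave it.
- cup_mid (a point): Centre of a white cup, 74 mm wide and 70 mm high; leave it.
- oil_mid (a point): Centre of a glass oil bottle, 44 mm wide and 110 mm high; leave it.
There are look-alikes about, which are no part of the job. What is shaped like the part that bears stone_mid but purple, red or yellow is not meant.

How it is judged:
By the outcome, as a careful person would: the job done as asked, in the order asked, and still so for the second after the job is handed in, with the robot touching nothing.
It also fails if it takes over 69 s, if anything falls off the work surface, if the arm or the gripper's body presses on something with over 40 N, if the wrist force passes 120 N, or if a joint passes its speed limit or range.

## Working session

There is one attempt and no reset: what is moved stays moved. The work goes in short steps, each a Python script; the robot and the scene stay as the last script left them, time stands still between calls to the robot, and variables do not carry over. Pictures are saved under pics/ and viewed, about 8 in all and at most 12, crops included, and the job is handed in when it is done.

```bash
ls; mkdir -p pics; python3 - <<'E'
from bench import robot, imaging
import cv2, json
s=robot.read_state(); print({k:(v if not hasattr(v,'tolist') else v.tolist()) for k,v in s.items()}, robot.pinch_z)
for n in("top","side"):
    d=imaging.snapshot(n); cv2.imwrite(f"pics/{n}0.png",d["img"]); print(n,d["fx"],d["cx"],d["cy"],d["R"],d["t"])
E
```

```text
pics
{'t': 0.0, 'joint_pos': [1.113020610145097, 0.26064710666585134, -0.13937895247284615, 1.1727131644432216, 2.856184236099268e-05, 1.5708382117728292], 'joint_vel': [-0.0021584189985969938, 9.0007109719603e-05, -0.0005952207163288122, 0.0018055070417147396, -0.000366354215228116, -0.00013532173058093612], 'joint_efforts': [0.002688034437596798, -40.56745648384094, 25.392487049102783, 0.018562417826615274, 0.00013502899491868448, -5.829530351775247e-06], 'eef_pos': [231.71183906805837, 470.3282409216586, 230.4805308571965], 'tcp_rot': [-0.6879945648841781, 0.6893279941433165, -0.16061869402403794, 0.16028733671190235], 'contact_force': [-0.7034848373424475, -0.5939864084406586, 0.9098534247632754], 'torque': [-3.330831436301045e-07, -0.015986492948692796, 0.015343760720909674], 'opening': 85.12705690674136} 18.700000000000003
top 481.39817399116583 274.5291440387954 201.00412637627232 [[-0.004276   -0.99988475 -0.01456706]
 [-0.98249652  0.00691365 -0.18615257]
 [ 0.18623183  0.0135161  -0.98241286]] [ -38.51469877  486.98158296 1346.16947327]
side 407.2441534443458 279.60294382550836 208.45266548450306 [[ 0.77622861 -0.62993435 -0.02553165]
 [-0.33620351 -0.37934459 -0.86201211]
 [ 0.53332574  0.6777023  -0.50624426]] [-439.28870164  195.82132441  973.72047634]
```

View pics/top0.png

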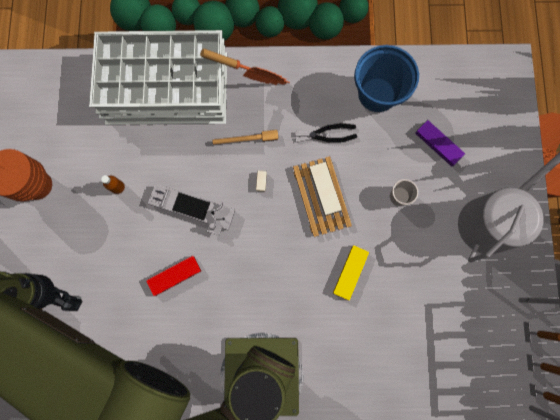

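View pics/side0.png

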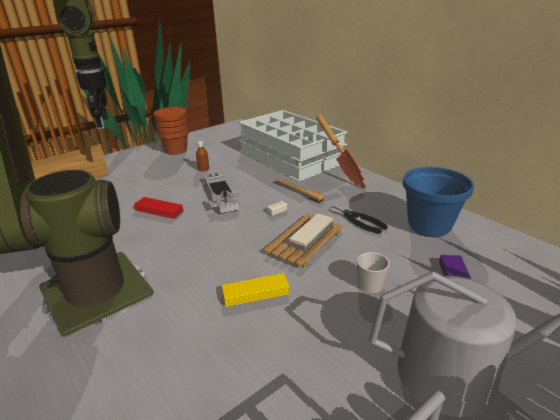

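The top view shows the candidates: the cream stone on the rack (325,188), and look-alikes in purple (440,142), red (174,275) and yellow (351,273), plus the small dressing stone (262,181). I choose the one on the rack. The holder runs from (158,197) to (228,217). Next I'll measure and check with one close crop.

```bash
cat > h.py <<'E'
import numpy as np, cv2
from bench import robot, imaging
from scipy.spatial.transform import Rotation as Ro
def ray(d,px,z):
    px=np.atleast_2d(np.asarray(px,float)); R=np.array(d["R"]);t=np.array(d["t"])
    v=np.c_[(px[:,0]-d["cx"])/d["fx"],(px[:,1]-d["cy"])/d["fy"],np.ones(len(px))]@R
    c=-R.T@t; return c+v*((z-c[2])/v[:,2])[:,None]
def proj(d,X):
    c=np.atleast_2d(X)@np.array(d["R"]).T+np.array(d["t"])
    return np.c_[c[:,0]/c[:,2]*d["fx"]+d["cx"],c[:,1]/c[:,2]*d["fy"]+d["cy"]]
def rect(d,mask,z):   # largest blob -> world rect on plane z
    cs,_=cv2.findContours(mask.astype(np.uint8),cv2.RETR_EXTERNAL,cv2.CHAIN_APPROX_NONE)
    c=max(cs,key=cv2.contourArea)[:,0]; P=ray(d,c,z)[:,:2].astype(np.float32)
    return c.mean(0),cv2.minAreaRect(P),cv2.boxPoints(cv2.minAreaRect(P))
def quat(yaw,pitch=0):
    """tool y down, tool z (jaw axis) at yaw in world; pitch about the jaw axis"""
    z=np.array([np.cos(yaw),np.sin(yaw),0]); y=np.array([0,0,-1.]); x=np.cross(y,z)
    M=Ro.from_matrix(np.c_[x,y,z]); M=Ro.from_rotvec(pitch*z)*M
    q=M.as_quat(); return np.r_[q[3],q[:3]]
E
python3 - <<'E'
from h import *
d=imaging.snapshot("top"); im=d["img"]; hsv=cv2.cvtColor(im,cv2.COLOR_BGR2HSV)
sub=np.zeros(im.shape[:2],bool); sub[155:225,305:350]=1
b=im.astype(int)
m=sub&(b.min(2)>150)
print(np.median(b[180:195,322:328].reshape(-1,3),0))
print(rect(d,m,45))
print("holder ends @30",ray(d,[[158,197],[228,217],[262,181]],30))
s=imaging.snapshot("side")
a=cv2.resize(im[150:250,130:270],None,fx=4,fy=4,interpolation=cv2.INTER_CUBIC)
c=cv2.resize(s["img"][165:225,190:250],(400,400),interpolation=cv2.INTER_CUBIC)
e=cv2.resize(im[140:240,290:360],(280,400),interpolation=cv2.INTER_CUBIC)
cv2.imwrite("pics/crop1.png",np.vstack([a[:, :],np.hstack([c,e])[:, :560] if 0 else np.hstack([c[:,:280],e])])[:800])
big=np.hstack([cv2.resize(a,(420,300)),cv2.resize(e,(210,300))]); 
out=np.zeros((600,630,3),np.uint8); out[:300]=big; out[300:,:300]=cv2.resize(c,(300,300)); cv2.imwrite("pics/crop1.png",out)
E
```

```text
[196.5 218.  227. ]
(array([325.17073171, 187.73170732]), ((525.68798828125, -188.38308715820312), (149.84117126464844, 47.886131286621094), 16.918807983398438), array([[ 447.04227, -187.27942],
       [ 460.97794, -233.09296],
       [ 604.33374, -189.48676],
       [ 590.3981 , -143.67322]], dtype=float32))
holder ends @30 [[504.07008297 301.36198718  30.        ]
 [443.27275538  94.53046297  30.        ]
 [549.96087567  -4.37062572  30.        ]]
```

View pics/crop1.png

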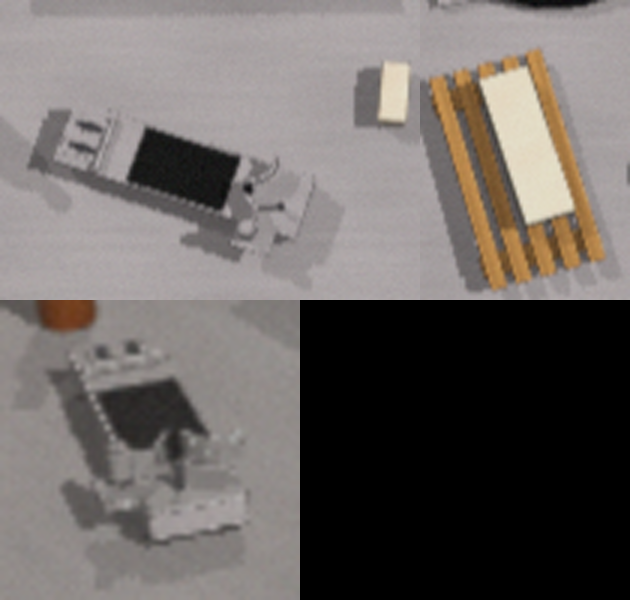

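The crops show the cream stone on the rack, with a world rectangle of 150 x 48 mm as expected. The holder's arm and nose are at its right (world -y) end and the lip at its left (+y) end. I'll hover over the holder for a close look.

```bash
python3 - <<'E'
from h import *
H=np.array([471,203]); 
for nm,p,ys in(("hold",[471,203,250],(-16.5,163.5)),("holdlow",[471,203,35],(-16.5,163.5)),("stone",[525.7,-188.4,200],(-73.1,106.9)),("stonelow",[525.7,-188.4,24],(-73.1,106.9))):
    for y in ys: 
        j=robot.solve_ik(p,quat(np.radians(y))); print(nm,y,None if j is None else np.round(j,2))
robot.goto([471,203,250],quat(np.radians(-16.5)))
d=imaging.snapshot("wrist"); cv2.imwrite("pics/w1.png",d["img"]); s=robot.read_state()
print(s["t"],s["eef_pos"],s["contact_force"],d["fx"],np.round(d["R"],3),-np.array(d["R"]).T@d["t"])
E
```

```text
hold -16.5 [ 0.41  0.23 -0.13  1.21  0.    2.27]
hold 163.5 [ 0.41  0.23 -0.13  1.21  0.   -0.88]
holdlow -16.5 [ 0.41  0.41 -0.49  0.68  0.    2.27]
holdlow 163.5 [ 0.41  0.41 -0.49  0.68  0.   -0.88]
stone -73.1 [-0.34  0.33 -0.12  1.12  0.    2.5 ]
stone 106.9 [-0.34  0.33 -0.12  1.12  0.   -0.64]
stonelow -73.1 [-0.34  0.48 -0.39  0.7   0.    2.5 ]
stonelow 106.9 [-0.34  0.48 -0.39  0.7   0.   -0.64]
1.6 [470.52983961 203.97016818 249.94026155] [-0.01842899  0.35493439  0.4128928 ] 331.2599962210905 [[ 0.959 -0.283 -0.   ]
 [-0.27  -0.918  0.292]
 [-0.083 -0.28  -0.956]] [492.79057369 274.6719198  393.24781996]
```

View pics/w1.png

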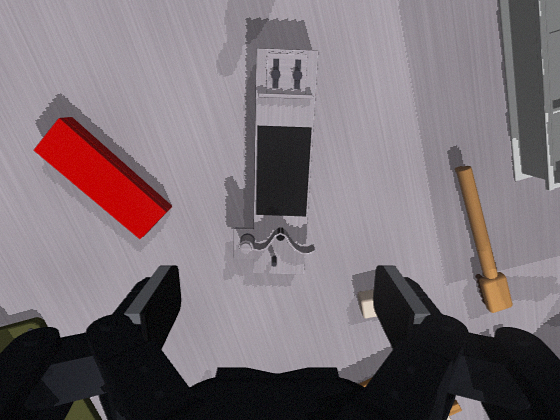

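The wrist view shows the holder upright: lip line near rows 92–97, cols 257–313; black inlay cols 257–311, rows 126–216; nose near (281,236). I'll take an enlarged crop and fit the axis.

```bash
python3 - <<'E'
from h import *
d=imaging.snapshot("wrist"); im=d["img"]; np.save("w1.npy",d,allow_pickle=True)
g=im.max(2); m=np.zeros(g.shape,bool); m[115:222,245:322]=g[115:222,245:322]<60
m=cv2.morphologyEx(m.astype(np.uint8),cv2.MORPH_OPEN,np.ones((5,5)))
c,r,b=rect(d,m,30); print(r,b)
crop=cv2.resize(im[40:285,225:330],None,fx=5,fy=5,interpolation=cv2.INTER_CUBIC)
A=crop[0:400]; B=crop[850:1225]
out=np.zeros((400,1060,3),np.uint8); out[:,:525]=A; out[:375,535:]=B
cv2.imwrite("pics/w1c.png",cv2.resize(out,None,fx=.754,fy=.754,interpolation=cv2.INTER_AREA))
cols=[270,285,300]
for cc in cols: print(cc,[int(v) for v in im[84:104,cc].mean(1)])
for rr in(110,150,190): print(rr,[int(v) for v in im[rr,248:266].mean(1)],[int(v) for v in im[rr,304:322].mean(1)])
E
```

```text
((478.87127685546875, 205.63490295410156), (99.7236557006836, 57.0053825378418), 71.6280288696289) [[436.10565 167.29813]
 [490.2055  149.3309 ]
 [521.6369  243.97168]
 [467.53705 261.9389 ]]
270 [164, 165, 167, 156, 115, 111, 114, 106, 104, 100, 174, 164, 167, 133, 145, 146, 147, 150, 146, 148]
285 [161, 162, 170, 163, 159, 164, 107, 111, 103, 105, 121, 172, 165, 158, 131, 147, 150, 152, 151, 150]
300 [150, 150, 151, 164, 153, 98, 112, 114, 113, 109, 97, 166, 172, 169, 138, 140, 145, 140, 144, 142]
110 [89, 87, 91, 92, 91, 90, 96, 84, 164, 171, 170, 165, 163, 161, 166, 168, 160, 163] [163, 167, 163, 165, 161, 162, 162, 164, 164, 164, 154, 158, 154, 159, 157, 160, 163, 159]
150 [85, 88, 89, 88, 89, 84, 78, 166, 152, 66, 37, 38, 36, 35, 37, 35, 30, 30] [35, 36, 30, 37, 35, 30, 113, 167, 163, 152, 160, 157, 154, 156, 155, 158, 159, 153]
190 [87, 87, 86, 85, 84, 85, 88, 159, 94, 37, 35, 29, 27, 31, 37, 33, 32, 33] [37, 37, 35, 53, 156, 133, 152, 153, 153, 158, 161, 162, 162, 157, 155, 158, 161, 162]
```

View pics/w1c.png

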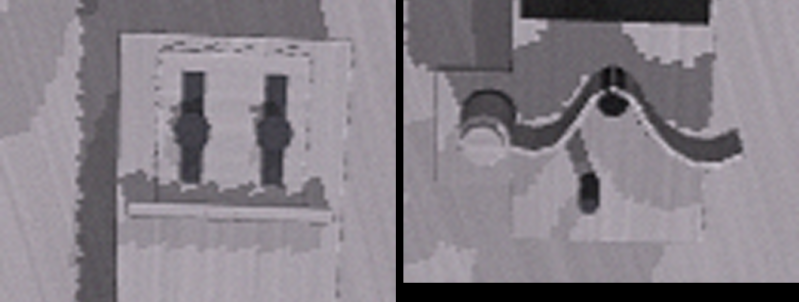

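```bash
python3 - <<'E'
from h import *
d=np.load("w1.npy",allow_pickle=True).item(); im=d["img"]; g=im.mean(2)
rows=np.arange(132,212,4)
def cross(r,a,b): # subpixel column where g crosses 95 between a..b
    v=g[r,a:b]; k=np.where((v[:-1]-95)*(v[1:]-95)<0)[0]; return [a+i+(95-v[i])/(v[i+1]-v[i]) for i in k]
L=[];Rr=[]
for r in rows:
    l=cross(r,254,264); q=cross(r,300,316)
    if l: L.append([l[-1],r])
    if q: Rr.append([q[0],r])
def line(P):
    W=ray(d,P,30)[:,:2]; v=cv2.fitLine(W.astype(np.float32),cv2.DIST_HUBER,0,.01,.01).ravel(); v*=np.sign(v[1]); return v
a,b=line(L),line(Rr); print("inlay L",a,np.degrees(np.arctan2(a[1],a[0])),"R",b,np.degrees(np.arctan2(b[1],b[0])))
lip=ray(d,[[258.7,96.3],[312.8,98.2]],37)[:,:2]; print("lip front",lip,np.linalg.norm(lip[1]-lip[0]),"ang of normal",np.degrees(np.arctan2(*(lip[1]-lip[0])[::-1]))+90)
deckL=ray(d,[[255.5,110],[254.5,150],[254.5,190],[256.8,49]],30)[:,:2]; print("deckL",deckL)
e=ray(d,[[256.8,49.],[318.1,51.1],[304,273.7]],30)[:,:2]; print("ends",e, np.linalg.norm(e[1]-e[0]))
no=ray(d,[[225+612/3.77-403/3.77,40+170+92/3.77]],51)[:,:2]; print("nose",no)
pin=ray(d,[[225+(484-403)/3.77,40+170+140/3.77]],52)[:,:2]; print("pin",pin)
# candidate frame
for th in (72.0,73.0,74.0):
    t=np.radians(th);X=np.array([np.cos(t),np.sin(t)]);Y=np.array([-X[1],X[0]])
    f=lambda P:np.round(np.atleast_2d(P)@np.c_[X,Y],1).tolist()
    print(th,"L",f(a[2:]),"R",f(b[2:]),"lip",f(lip),"deckL",f(deckL),"ends",f(e),"nose",f(no),"pin",f(pin))
E
```

```text
inlay L [3.1663501e-01 9.4854742e-01 4.5167154e+02 2.1610521e+02] 71.54045 R [3.1802574e-01 9.4808209e-01 5.0720505e+02 1.9978197e+02] 71.45642
lip front [[477.66848521 289.55535689]
 [530.14032357 272.20955768]] 55.26455076960931 ang of normal 71.70748298336545
deckL [[470.08035533 277.73964486]
 [456.49986236 238.17917957]
 [443.01684367 195.43100194]
 [488.89307027 333.23434308]]
ends [[488.89307027 333.23434308]
 [547.25089358 314.0730004 ]
 [469.36439307  78.08745258]] 61.42306239487249
nose [[458.22501988 143.65156118]]
pin [[417.65437421 140.08170564]]
72.0 L [[345.1, -362.8]] R [[346.7, -420.6]] lip [[423.0, -364.8], [422.7, -420.1]] deckL [[409.4, -361.2], [367.6, -360.6], [322.8, -360.9], [468.0, -362.0]] ends [[468.0, -362.0], [467.8, -423.4], [219.3, -422.3]] nose [[278.2, -391.4]] pin [[262.3, -353.9]]
73.0 L [[338.7, -368.8]] R [[339.3, -426.6]] lip [[416.6, -372.1], [415.3, -427.4]] deckL [[403.0, -368.3], [361.2, -366.9], [316.4, -366.5], [461.6, -370.1]] ends [[461.6, -370.1], [460.4, -431.5], [211.9, -426.0]] nose [[271.3, -396.2]] pin [[256.1, -358.4]]
74.0 L [[332.2, -374.6]] R [[331.8, -432.5]] lip [[410.0, -379.4], [407.8, -434.6]] deckL [[396.6, -375.3], [354.8, -373.2], [310.0, -372.0], [455.1, -378.1]] ends [[455.1, -378.1], [452.7, -439.5], [204.4, -429.7]] nose [[264.4, -400.9]] pin [[249.8, -362.9]]
```

The holder frame is consistent: the inlay, lip and deck edges agree on an axis of 71.6°, deck middle ≈ (478.9, 205.5). The deck measures about 249 x 61 and the lip 55 wide, against 250/62/56 given. The lip face is ≈ +79.5. Next is the stone from close by.

```bash
python3 - <<'E'
from h import *
robot.goto([525.7,-188.4,250],quat(np.radians(-73.1)))
d=imaging.snapshot("wrist"); im=d["img"]; cv2.imwrite("pics/w2.png",im)
b=im.astype(int); m=(b.min(2)>140)&(b[:,:,2]-b[:,:,0]>18)&(b[:,:,2]-b[:,:,0]<60)
m=cv2.morphologyEx(m.astype(np.uint8),cv2.MORPH_OPEN,np.ones((5,5))); m[270:]=0
c,r,bx=rect(d,m,45); print(c,r,bx.tolist()); s=robot.read_state(); print(s["t"],s["eef_pos"],s["contact_force"])
E
```

```text
[276.40223464 172.8603352 ] ((527.6846313476562, -186.91238403320312), (147.8708038330078, 48.73932647705078), 16.786090850830078) [[449.8616943359375, -184.93360900878906], [463.9376220703125, -231.5961456298828], [605.507568359375, -188.8911590576172], [591.431640625, -142.22862243652344]]
3.1667 [ 525.9546476  -187.14858452  250.04318413] [ 1.04053945 -0.43597373  0.09600157]
```

View pics/w2.png

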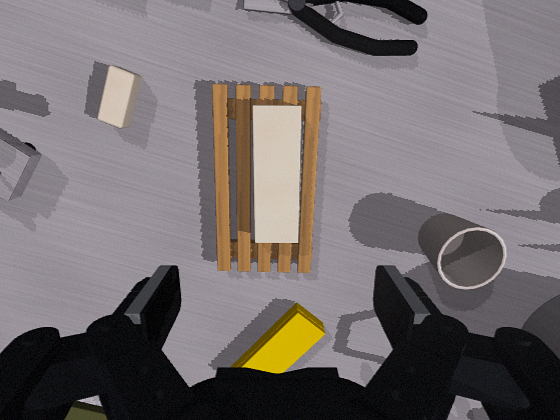

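The stone is at ≈ (527.3, -187.1), yaw 16.8°, and the top and wrist views agree within 2 mm. Grasping now.

```bash
python3 - <<'E'
from h import *
p=np.array([527.2,-187.2]); q=quat(np.radians(-73.2))
robot.goto([*p,90],q); robot.move_linear([*p,18.5],velocity=60)
s=robot.read_state(); print(s["eef_pos"],s["contact_force"])
robot.set_gripper(40,70); s=robot.read_state(); print(s["t"],s["eef_pos"],s["contact_force"],s["opening"])
robot.move_linear([*p,150],velocity=100); robot.dwell(.2); s=robot.read_state(); print(s["t"],s["eef_pos"],s["contact_force"],s["torque"],s["opening"])
d=imaging.snapshot("wrist"); cv2.imwrite("pics/w3.png",d["img"])
d=imaging.snapshot("side"); cv2.imwrite("pics/s3.png",cv2.resize(d["img"][120:300,180:420],None,fx=3,fy=3))
E
```

```text
[ 527.63775771 -187.32788935   18.94568259] [-0.39518509 -0.00917039 -0.35416357]
5.6167 [ 527.66233678 -187.2186415    19.14689235] [0.04280799 0.83154327 4.98570606] 48.341919078450985
7.2833 [ 526.88880011 -187.1041298   149.48971766] [-0.7045587   0.19387339 -2.38261586] [-1.91246855e-02  7.79360928e-03 -2.97487060e-08] 48.5970026739504
```

View pics/s3.png

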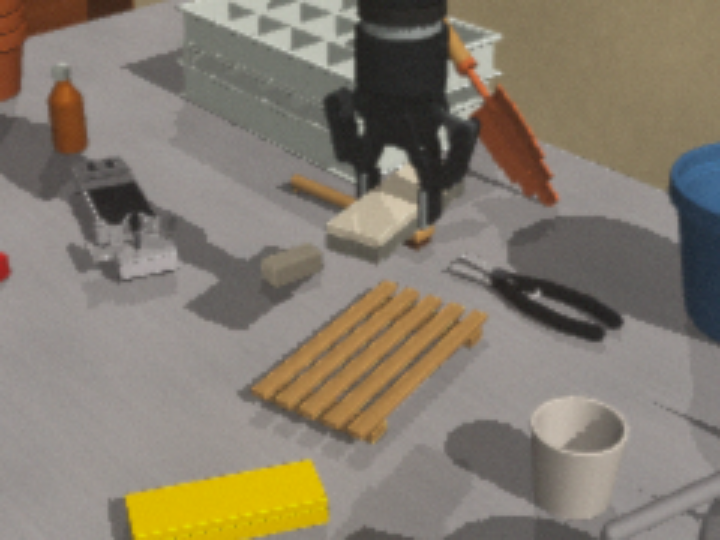

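The stone is held level, opening 48.6 mm. Moving to the approach pose over the holder, tilted with the lip end up.

```bash
cat >> h.py <<'E'
H=np.array([478.9,205.5,30.]); TH=np.radians(71.6); HH=13.4
X=np.array([np.cos(TH),np.sin(TH),0]); Y=np.array([-X[1],X[0],0]); Z=np.array([0,0,1.])
def pose(xc,zb,deg,yc=0.,dyaw=0.):
    th=np.radians(deg); q=quat(TH-np.pi/2+np.radians(dyaw),th)
    c=H+xc*X+yc*Y+(zb+12.5*np.cos(th)+75*np.sin(th))*Z
    y=Ro.from_quat([*q[1:],q[0]]).apply([0,1,0]); return c+HH*y, q
def st():
    s=robot.read_state(); f=np.array(s["contact_force"]); Q=np.array(s["tcp_rot"])
    y=Ro.from_quat([*Q[1:],Q[0]]).apply([0,1,0]); c=np.array(s["eef_pos"])-HH*y-H
    return s["t"],np.round([c@X,c@Y,c[2]],2),np.round([f@X,f@Y,f[2]],2)
E
python3 - <<'E'
from h import *
p,q=pose(20,60,6); robot.goto(p,q); print(st())
p,q=pose(20,25,6); robot.move_linear(p,q,velocity=60); robot.dwell(.2); print(st())
d=imaging.snapshot("wrist"); np.save("w4.npy",d,allow_pickle=True); cv2.imwrite("pics/w4.png",d["img"])
E
```

```text
(8.925, array([19.54, -0.9 , 80.51]), array([-0.51, -1.54, -3.04]))
(9.8583, array([20.33, -0.29, 45.73]), array([-0.51, -0.5 , -3.98]))
```

View pics/w4.png

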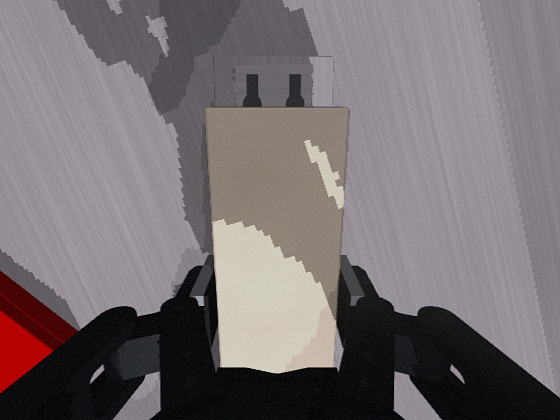

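The wrist view shows the stone's lip-end top edge (206–349, row 108) parallel to the holder end (≈214–333, row 56). I'll check the offsets numerically, then press against the arm.

```bash
python3 - <<'E'
from h import *
d=np.load("w4.npy",allow_pickle=True).item()
f=lambda P:[np.round([(p-H)@X,(p-H)@Y],1).tolist() for p in P]
print("stone end top",f(ray(d,[[206,108],[349.5,107.5]],96)),"holder end",f(ray(d,[[214,56],[333,57]],30)))
g=d["img"].mean(2); print([int(v) for v in g[80,205:240]],[int(v) for v in g[80,325:340]])
p,q=pose(20,3,6); robot.move_linear(p,q,velocity=40); robot.dwell(.2); print(st())
for x in np.arange(16,-1.1,-2):
    p,q=pose(x,3,6); robot.move_linear(p,q,velocity=25); t,c,F=st(); print(x,t,c,F)
    if abs(F[0])>16: break
E
```

```text
stone end top [[92.5, 22.5], [92.7, -26.2]] holder end [[125.0, 30.9], [124.6, -30.6]]
[95, 98, 98, 100, 101, 101, 100, 97, 96, 90, 100, 102, 99, 104, 103, 100, 99, 97, 97, 96, 101, 97, 97, 102, 99, 97, 100, 99, 102, 79, 98, 106, 106, 103, 106] [153, 149, 151, 150, 152, 152, 150, 143, 144, 143, 141, 142, 141, 146, 149]
(10.8083, array([20.18, -0.24, 23.55]), array([ 0.12, -0.22, -3.84]))
16.0 11.1167 [15.7   0.06 23.32] [-0.65 -1.07 -3.27]
14.0 11.3667 [13.86  0.04 23.27] [-0.25 -0.3  -4.11]
12.0 11.6167 [12.59 -0.24 23.48] [ 1.64  0.04 -5.14]
10.0 11.8667 [11.22 -0.66 23.7 ] [ 4.41 -0.18 -5.54]
8.0 12.1167 [ 9.58 -1.25 23.88] [ 5.44 -0.6  -5.23]
6.0 12.3667 [ 7.97 -1.71 24.07] [ 6.63 -1.57 -4.06]
4.0 12.6167 [ 6.23 -2.04 24.26] [ 6.33 -2.76 -4.5 ]
2.0 12.8667 [ 4.53 -2.39 24.45] [ 6.56 -2.48 -4.92]
0.0 13.1167 [ 2.69 -2.63 24.58] [ 6.32 -2.66 -3.67]
```

Contact with the nose came at x≈12.6, as expected, and the force is rising like the spring. I'll draw it back further, correct y, then lower in monitored steps.

```bash
python3 - <<'E'
from h import *
for x,y in((-2,1),(-4,2),(-6.5,3)):
    p,q=pose(x,3,6,y); robot.move_linear(p,q,velocity=25); print(x,*st())
robot.dwell(.3); print(*st())
d=imaging.snapshot("wrist"); g=d["img"]; cv2.imwrite("pics/w5.png",g)
for zb,a in((2,6),(1,5),(.5,4),(.5,3),(.3,2.2)):
    p,q=pose(-6.5,zb,a,3); robot.move_linear(p,q,velocity=20); t,c,F=st(); print(zb,a,t,c,F)
    if F[2]>6 or F[0]>18: print("stop"); break
robot.dwell(.2); print(*st())
d=imaging.snapshot("wrist"); cv2.imwrite("pics/w6.png",d["img"]); np.save("w6.npy",d,allow_pickle=True)
E
```

```text
-2 13.3667 [ 1.04 -2.05 24.91] [ 7.56 -3.19 -3.86]
-4 13.6167 [-0.69 -1.36 25.16] [ 7.   -3.21 -3.52]
-6.5 13.875 [-2.91 -0.78 25.35] [ 8.04 -2.79 -2.6 ]
14.175 [-2.81 -0.76 25.38] [ 6.96 -4.29 -2.71]
2 6 14.475 [-2.78 -0.67 24.54] [ 8.19 -3.22 -0.52]
1 5 14.7417 [-2.57 -0.59 22.29] [ 7.78 -1.74  0.73]
0.5 4 14.9917 [-2.54 -0.49 20.48] [ 7.31 -2.63  1.41]
0.5 3 15.2417 [-2.51 -0.49 19.16] [ 7.93 -1.8   1.55]
0.3 2.2 15.4917 [-2.54 -0.47 17.85] [ 7.3  -2.59  1.82]
15.6917 [-2.62 -0.5  17.9 ] [ 7.26 -2.68  0.99]
```

View pics/w6.png

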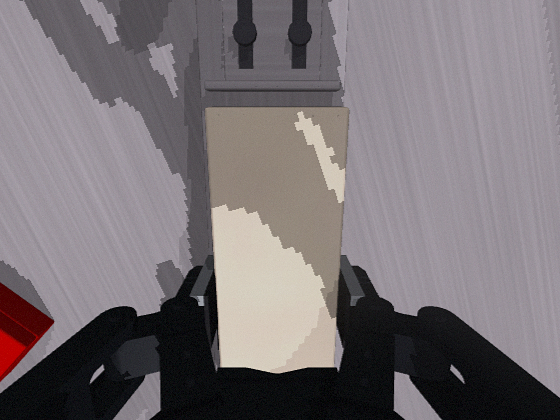

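The lip (row ~91, cols ~205–342) is seen just ahead of the stone end (row 108, cols 206–349), with a clear gap. I'll compute the offsets and finish lowering.

```bash
python3 - <<'E'
from h import *
d=np.load("w6.npy",allow_pickle=True).item()
f=lambda P:[np.round([(p-H)@X,(p-H)@Y],1).tolist() for p in P]
print("stone end top",f(ray(d,[[206,108],[349,108]],63.3)),"lip front",f(ray(d,[[204.5,91],[341.5,91]],37)))
g=d["img"].mean(2)
for r in(85,88): print([int(v) for v in g[r,198:214]],[int(v) for v in g[r,332:348]])
for zb,a in((.2,1.4),(0,.7),(-.5,0),(-1.5,0)):
    p,q=pose(-6.5,zb,a,3); robot.move_linear(p,q,velocity=15); t,c,F=st(); print(zb,a,t,c,F)
    if F[2]>12 or F[0]>18: print("stop"); break
robot.dwell(.2); print(*st())
d=imaging.snapshot("wrist"); cv2.imwrite("pics/w7.png",d["img"]); np.save("w7.npy",d,allow_pickle=True)
E
```

```text
stone end top [[70.6, 22.6], [70.7, -26.1]] lip front [[78.4, 28.1], [78.5, -28.4]]
[83, 84, 81, 100, 104, 102, 90, 95, 103, 109, 104, 98, 106, 103, 104, 103] [106, 105, 107, 104, 102, 102, 104, 93, 88, 99, 153, 159, 125, 147, 146, 142]
[83, 79, 78, 100, 102, 99, 90, 81, 81, 80, 82, 79, 86, 85, 82, 82] [91, 87, 90, 90, 88, 90, 86, 82, 83, 100, 100, 152, 128, 145, 151, 148]
0.2 1.4 15.9917 [-2.51 -0.43 16.67] [ 7.95 -2.27  0.8 ]
0 0.7 16.2417 [-2.52 -0.38 15.5 ] [ 7.67 -2.93  0.77]
-0.5 0 16.4917 [-2.53 -0.22 13.97] [ 7.17 -1.67 -0.08]
-1.5 0 16.7417 [-2.7  -0.08 12.91] [ 7.48 -2.33  0.3 ]
16.9417 [-2.7  -0.1  12.95] [ 7.89 -2.4   0.32]
```

View pics/w7.png

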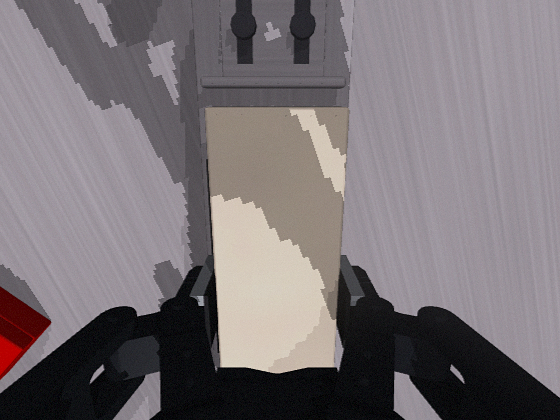

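The stone end sits ~1.6 mm to -y of the lip centre and ~8 mm clear of the lip, and is square. I'll shift +1.6 in y, then press down until the deck is felt.

```bash
python3 - <<'E'
from h import *
p,q=pose(-6.5,-1.5,0,4.7); robot.move_linear(p,q,velocity=10); print(*st())
zb=-1.5; f0=st()[2][2]
while zb>-6:
    zb-=.5; p,q=pose(-6.5,zb,0,4.7); robot.move_linear(p,q,velocity=10); robot.dwell(.1); t,c,F=st(); print(zb,t,c,F)
    if F[2]>8: break
d=imaging.snapshot("wrist"); np.save("w8.npy",d,allow_pickle=True); cv2.imwrite("pics/w8.png",d["img"])
E
```

```text
17.3083 [-2.39  0.4  13.05] [ 8.65 -4.5  -1.05]
-2.0 17.6583 [-2.38  0.36 12.84] [ 7.76 -4.07  0.74]
-2.5 18.0083 [-2.36  0.35 12.71] [ 6.97 -3.69  4.52]
-3.0 18.3583 [-2.35  0.36 12.68] [ 6.39 -3.29  7.92]
-3.5 18.7083 [-2.32  0.37 12.67] [ 5.79 -1.64 11.33]
```

```bash
cat >> h.py <<'E'
def rot():
    Q=np.array(robot.read_state()["tcp_rot"]); M=Ro.from_quat([*Q[1:],Q[0]]); z=M.apply([0,0,1]); y=M.apply([0,1,0])
    return np.round([np.degrees(np.arctan2(z[1],z[0])-(TH-np.pi/2)), np.degrees(y@X), np.degrees(y@Y)],2) # yaw err, pitch, roll
def seen(d,r=108,z=55):  # stone end edge and lip, in holder frame
    return [np.round([(p-H)@X,(p-H)@Y],1).tolist() for p in ray(d,r,z)]
E
python3 - <<'E'
from h import *
print(rot())
for yc in(5.5,6.3,7.1,7.9):
    p,q=pose(-6.5,-2.3,0,yc); robot.move_linear(p,q,velocity=10); robot.dwell(.1); t,c,F=st(); print(yc,t,c,F,rot())
    if c[1]>1.5: break
d=imaging.snapshot("wrist"); np.save("w8.npy",d,allow_pickle=True); im=d["img"]; cv2.imwrite("pics/w8.png",cv2.resize(im[60:160,180:370],None,fx=4,fy=4,interpolation=cv2.INTER_CUBIC))
E
```

```text
[ 0.08  0.46 -0.49]
5.5 19.15 [-2.15  0.54 12.86] [ 7.79 -5.74  1.56] [ 0.07  0.45 -0.54]
6.3 19.5 [-2.07  0.69 12.92] [ 5.96 -5.54 -0.1 ] [ 0.08  0.45 -0.62]
7.1 19.85 [-1.92  1.21 12.98] [ 6.63 -7.65  0.89] [ 0.08  0.46 -0.65]
7.9 20.2 [-1.74  1.98 13.01] [ 7.77 -7.29  1.05] [ 0.08  0.48 -0.65]
```

View pics/w8.png

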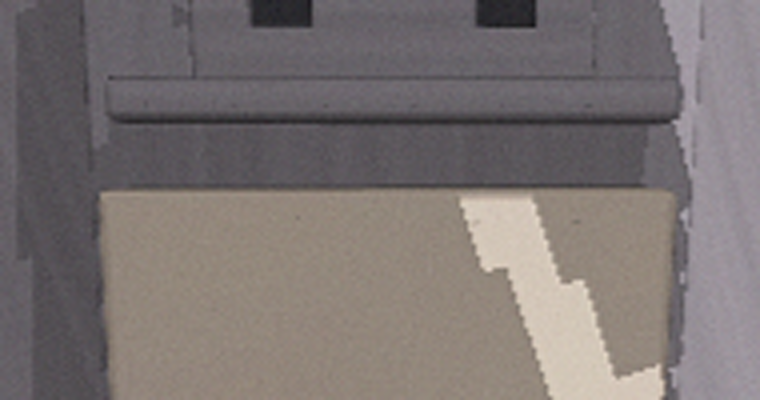

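```bash
python3 - <<'E'
from h import *
d=np.load("w8.npy",allow_pickle=True).item()
print("stone",seen(d,[[205,107.5],[348.25,107.5]],55.3),"lip",seen(d,[[206.5,90.5],[350.75,90.5]],37))
print("inner lower",seen(d,[[340,150],[210,150],[213,250],[343,250]],55.3))
E
```

```text
stone [[72.1, 25.5], [72.2, -23.5]] lip [[78.5, 28.1], [78.6, -28.1]]
inner lower [[57.8, -21.4], [57.8, 24.6], [19.5, 25.6], [19.3, -24.8]]
```

The stone is now +1.0 off centre, so I'll back y off by about 0.9 and press lightly. Then I'll ease toward the lip in small slow steps, watching the force.

```bash
python3 - <<'E'
from h import *
yc=7.9
while yc>4:
    yc-=.5; p,q=pose(-6.5,-2.3,0,yc); robot.move_linear(p,q,velocity=10); robot.dwell(.1); t,c,F=st(); print(yc,t,c,F)
    if c[1]<1.25: break
x=-6.5
p,q=pose(x,-2.8,0,yc); robot.move_linear(p,q,velocity=10); print(*st())
while x<8:
    c=st()[1]
    x+=1 if c[0]<2 else .4
    p,q=pose(x,-2.8,0,yc); robot.move_linear(p,q,velocity=6); robot.dwell(.12); t,c,F=st(); print(round(x,1),t,c,F)
    if F[0]<-4: break
    if c[0]>7: print("far"); break
d=imaging.snapshot("wrist"); np.save("w9.npy",d,allow_pickle=True)
im=d["img"]; cv2.imwrite("pics/w9.png",cv2.resize(im[60:160,180:370],None,fx=4,fy=4,interpolation=cv2.INTER_CUBIC))
E
```

```text
7.4 20.6 [-1.76  1.9  12.96] [ 7.21 -6.25  1.28]
6.9 20.95 [-1.78  1.9  12.9 ] [ 7.88 -4.92  2.16]
6.4 21.3 [-1.75  1.83 12.87] [ 8.11 -3.52  1.88]
5.9 21.65 [-1.78  1.78 12.82] [ 9.25 -2.98  2.16]
5.4 22.0 [-1.83  1.76 12.76] [ 9.62 -1.72  3.47]
4.9 22.35 [-1.83  1.68 12.71] [10.32 -0.84  4.44]
4.4 22.7 [-1.87  1.62 12.68] [9.79 0.49 2.94]
3.9000000000000004 23.05 [-1.91  1.52 12.65] [9.94 0.68 4.37]
23.3 [-1.91  1.56 12.6 ] [9.27 1.69 9.09]
-5.5 23.7333 [-1.91  1.57 12.61] [6.25 1.37 9.3 ]
-4.5 24.1667 [-1.89  1.57 12.59] [ 3.    0.97 11.55]
-3.5 24.6 [-1.86  1.58 12.59] [ 2.62 -0.24 13.74]
-2.5 25.0333 [-1.85  1.59 12.58] [-1.51 -0.12 15.28]
-1.5 25.4667 [-1.82  1.59 12.61] [-3.59 -0.88 16.05]
-0.5 25.9 [-0.48  1.68 12.59] [-3.2  -0.69 16.26]
0.5 26.3333 [ 0.26  1.76 12.57] [-3.46 -0.49 17.64]
1.5 26.7667 [ 1.07  1.85 12.58] [-4.55 -0.69 16.19]
```

The deck press is causing stick-slip. I'll back the x command off so the stone cannot spring forward, lighten the press, then continue easing.

```bash
python3 - <<'E'
from h import *
x=1.5
for x,zb in((-.5,-2.8),(-2.5,-2.6),(-2.5,-2.2),(-2.5,-1.8),(-2.5,-1.5)):
    p,q=pose(x,zb,0,3.9); robot.move_linear(p,q,velocity=8); robot.dwell(.1); t,c,F=st(); print(x,zb,t,c,F)
while x<6:
    x+=.4
    p,q=pose(x,zb,0,3.9); robot.move_linear(p,q,velocity=5); robot.dwell(.12); t,c,F=st(); print(round(x,1),zb,t,c,F)
    if F[2]>4.5: zb+=.2
    if F[2]<0: zb-=.1
    if F[0]<1 or c[0]>4: break
print(rot())
d=imaging.snapshot("wrist"); np.save("w9.npy",d,allow_pickle=True)
g=d["img"].mean(2); print([int(v) for v in g[80:112,250]],[int(v) for v in g[80:112,300]],[int(v) for v in g[125,198:214]],[int(v) for v in g[125,338:354]],[int(v) for v in g[92,200:214]],[int(v) for v in g[92,342:356]])
E
```

```text
-0.5 -2.8 27.3167 [ 1.04  1.83 12.58] [ 1.35  0.93 13.46]
-2.5 -2.6 27.8167 [ 0.99  1.83 12.58] [6.9  1.09 9.15]
-2.5 -2.2 28.1667 [ 0.98  1.87 12.6 ] [7.16 1.22 6.05]
-2.5 -1.8 28.5167 [ 0.84  1.91 12.61] [8.34 0.15 2.2 ]
-2.5 -1.5 28.8667 [ 0.64  1.92 12.65] [7.06 0.47 1.27]
-2.1 -1.5 29.2333 [ 0.71  1.93 12.62] [ 6.05 -0.28  1.4 ]
-1.7 -1.5 29.6 [ 0.78  1.93 12.6 ] [ 5.6  -0.09  1.44]
-1.3 -1.5 29.9667 [ 0.98  1.95 12.62] [ 6.09 -0.77  1.96]
-0.9 -1.5 30.3333 [ 0.97  1.95 12.61] [ 4.67 -1.1   5.55]
-0.5 -1.3 30.7 [ 1.2   2.03 12.58] [ 4.8  -1.28  6.1 ]
-0.1 -1.1 31.0667 [ 1.43  2.08 12.61] [ 5.18 -3.47  4.68]
0.3 -0.9000000000000001 31.4333 [ 1.96  2.18 12.61] [ 5.88 -2.45  2.54]
0.7 -0.9000000000000001 31.8 [ 1.96  2.17 12.62] [ 5.33 -3.45  4.39]
1.1 -0.9000000000000001 32.1667 [ 1.95  2.19 12.59] [ 3.95 -3.2   5.35]
1.5 -0.7000000000000002 32.5333 [ 2.83  2.36 12.59] [ 5.68 -2.02  3.88]
1.9 -0.7000000000000002 32.9 [ 2.91  2.38 12.6 ] [ 4.18 -3.5   3.79]
2.3 -0.7000000000000002 33.2667 [ 3.09  2.43 12.58] [ 3.41 -3.77  5.09]
2.7 -0.5000000000000002 33.6333 [ 3.82  2.61 12.6 ] [ 4.1  -3.07  3.55]
3.1 -0.5000000000000002 34.0 [ 3.85  2.6  12.59] [ 3.64 -2.91  3.87]
3.5 -0.5000000000000002 34.3667 [ 4.17  2.7  12.57] [ 3.97 -3.66  3.89]
[ 0.01  0.07 -0.14]
[43, 42, 62, 102, 104, 101, 103, 108, 102, 102, 102, 102, 102, 99, 101, 89, 106, 110, 111, 105, 106, 101, 101, 99, 80, 58, 66, 96, 137, 136, 132, 137] [68, 68, 95, 100, 103, 104, 106, 108, 105, 105, 102, 100, 100, 106, 104, 88, 108, 110, 111, 109, 105, 103, 103, 100, 76, 64, 67, 94, 149, 168, 191, 198] [79, 84, 82, 84, 85, 86, 83, 99, 121, 126, 132, 135, 132, 133, 137, 134] [137, 137, 134, 139, 136, 132, 137, 137, 129, 124, 102, 106, 104, 104, 108, 95] [80, 81, 79, 71, 90, 101, 105, 99, 104, 102, 101, 102, 105, 109] [105, 102, 106, 107, 106, 101, 105, 104, 104, 151, 158, 156, 156, 153]
```

```bash
python3 - <<'E'
from h import *
d=np.load("w9.npy",allow_pickle=True).item(); g=d["img"].mean(2)
for r in(98,100,112,115): print(r,[int(v) for v in g[r,198:214]],[int(v) for v in g[r,338:358]])
im=d["img"]; cv2.imwrite("pics/w9.png",cv2.resize(im[70:160,190:370],None,fx=4,fy=4,interpolation=cv2.INTER_CUBIC))
E
```

```text
98 [79, 85, 77, 81, 80, 85, 89, 99, 103, 104, 84, 94, 112, 106, 110, 109] [108, 108, 112, 112, 110, 114, 110, 113, 112, 111, 111, 114, 107, 85, 94, 152, 163, 151, 149, 148]
100 [90, 88, 86, 83, 83, 83, 83, 101, 104, 102, 85, 95, 106, 101, 101, 104] [106, 108, 107, 106, 108, 106, 106, 107, 108, 100, 110, 107, 100, 89, 101, 101, 152, 141, 146, 151]
112 [83, 81, 83, 85, 88, 87, 83, 109, 133, 137, 130, 135, 134, 134, 132, 134] [134, 130, 135, 132, 131, 134, 133, 135, 138, 125, 115, 99, 107, 101, 150, 165, 149, 151, 148, 149]
115 [82, 84, 83, 83, 84, 86, 70, 108, 125, 136, 134, 137, 134, 132, 134, 117] [133, 137, 137, 139, 133, 133, 136, 135, 132, 126, 119, 89, 99, 106, 98, 150, 140, 149, 154, 152]
```

View pics/w9.png

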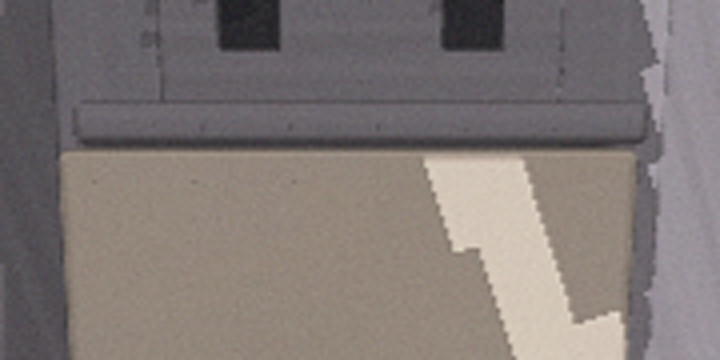

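```bash
python3 - <<'E'
from h import *
d=np.load("w9.npy",allow_pickle=True).item()
print("stone",seen(d,[[205.25,107.7],[349,107.7]],55.1),"lip",seen(d,[[208.75,106],[351.25,106]],37))
yc,x,zb=3.9,3.5,-.5
p,q=pose(2.6,zb,0,yc); robot.move_linear(p,q,velocity=8); print(*st())
x=2.6
while yc>-4:
    yc-=.6; p,q=pose(x,zb,0,yc); robot.move_linear(p,q,velocity=10); robot.dwell(.1); t,c,F=st(); print(round(yc,1),t,c,F)
    if c[1]<1.0 or c[0]>4.5: break
print(rot()); d=imaging.snapshot("wrist"); np.save("w10.npy",d,allow_pickle=True); g=d["img"].mean(2)
for r in(98,100,112,115): print(r,[int(v) for v in g[r,198:216]],[int(v) for v in g[r,338:358]])
for c in(250,300):print([int(v) for v in g[96:114,c]])
E
```

```text
stone [[78.1, 25.8], [78.1, -23.0]] lip [[78.7, 28.1], [78.7, -27.7]]
34.6833 [ 4.12  2.68 12.57] [ 6.92 -3.49  3.01]
3.3 35.0333 [ 4.12  2.67 12.53] [ 5.7  -0.86  4.33]
2.7 35.3833 [ 4.12  2.63 12.5 ] [ 7.56 -0.94  4.87]
2.1 35.7333 [ 4.14  2.59 12.53] [6.03 1.5  5.73]
1.5 36.0833 [ 4.11  2.6  12.54] [7.47 2.42 6.35]
0.9 36.4333 [ 4.09  2.57 12.53] [7.05 2.9  6.91]
0.3 36.7833 [ 4.1   2.53 12.58] [7.28 5.41 8.9 ]
-0.3 37.1333 [ 4.11  2.49 12.58] [ 8.3   6.86 10.09]
-0.9 37.4833 [ 4.1   2.48 12.63] [ 8.06  8.79 12.67]
-1.5 37.8333 [ 4.1   2.47 12.64] [ 8.04  8.7  12.37]
-2.1 38.1833 [ 4.11  2.43 12.64] [ 8.09 11.   12.79]
-2.7 38.5333 [ 4.1   2.39 12.68] [ 8.93 12.54 14.19]
-3.3 38.8833 [ 4.09  2.36 12.7 ] [ 8.71 12.96 16.37]
-3.9 39.2333 [ 4.06  2.38 12.69] [ 8.96 14.7  17.05]
-4.5 39.5833 [ 4.08  2.35 12.71] [ 9.74 16.62 18.64]
[0.12 0.29 0.77]
98 [85, 84, 87, 80, 80, 82, 76, 93, 104, 105, 83, 92, 105, 111, 105, 103, 108, 107] [109, 104, 112, 108, 110, 106, 109, 109, 110, 112, 106, 113, 99, 85, 100, 106, 103, 87, 141, 152]
100 [82, 84, 86, 85, 82, 79, 74, 94, 102, 101, 77, 88, 100, 104, 102, 106, 103, 102] [109, 107, 108, 107, 107, 105, 106, 106, 106, 109, 105, 111, 99, 78, 102, 103, 109, 99, 139, 153]
112 [81, 84, 81, 78, 83, 83, 75, 111, 124, 134, 137, 130, 132, 131, 135, 133, 136, 136] [137, 135, 136, 134, 135, 130, 135, 135, 132, 128, 121, 93, 100, 106, 109, 108, 88, 145, 153, 152]
115 [87, 84, 83, 82, 80, 83, 77, 112, 110, 129, 135, 133, 133, 135, 135, 136, 133, 136] [134, 137, 134, 132, 136, 132, 135, 138, 135, 121, 115, 109, 101, 107, 102, 109, 98, 140, 154, 152]
[102, 104, 109, 106, 99, 99, 97, 92, 75, 59, 70, 127, 137, 136, 135, 132, 135, 132]
[104, 110, 109, 110, 104, 102, 101, 102, 76, 61, 56, 120, 151, 172, 197, 198, 199, 196]
```

The stone is 1.2 mm off centre and stuck by friction. I'll back off slightly and lighten the press so it slides across, then make the final ease.

```bash
python3 - <<'E'
from h import *
def go(x,zb,yc,v=10):
    p,q=pose(x,zb,0,yc); robot.move_linear(p,q,velocity=v); robot.dwell(.06); t,c,F=st(); print(round(x,1),round(zb,1),round(yc,1),t,c,F); return t,c,F
go(0,-.5,0.,20)
zb,yc=-.5,0.
for i in range(14):
    t,c,F=go(0,zb,yc)
    if c[1]<1.4: break
    if F[2]>-1: zb+=.3
    else: yc-=.5
print(rot()); d=imaging.snapshot("wrist"); np.save("w10.npy",d,allow_pickle=True); g=d["img"].mean(2)
for r in(98,112,115): print(r,[int(v) for v in g[r,198:216]],[int(v) for v in g[r,338:358]])
for c in(250,300):print([int(v) for v in g[92:112,c]])
E
```

```text
0 -0.5 0.0 40.1 [ 2.02  1.96 12.57] [8.3  5.15 8.  ]
0 -0.5 0.0 40.4083 [ 1.98  1.97 12.57] [8.85 4.59 7.16]
0 -0.2 0.0 40.7167 [ 1.69  1.81 12.59] [7.64 3.71 6.63]
0 0.1 0.0 41.025 [ 1.33  1.76 12.59] [8.35 2.51 3.57]
0 0.4 0.0 41.3333 [ 0.94  1.7  12.6 ] [7.46 3.16 1.83]
0 0.7 0.0 41.6417 [ 0.61  1.66 12.61] [7.19 1.95 0.01]
0 1.0 0.0 41.95 [ 0.45  1.65 12.64] [ 6.75  0.69 -1.23]
0 1.0 -0.5 42.2583 [ 0.44  1.6  12.61] [ 7.74  0.34 -0.94]
0 1.3 -0.5 42.5667 [ 0.22  1.58 12.66] [ 7.04  0.96 -3.38]
0 1.3 -1.0 42.875 [ 0.2   1.53 12.65] [ 6.95  2.63 -2.07]
0 1.3 -1.5 43.1833 [ 0.17  1.49 12.69] [ 7.59  4.05 -0.8 ]
0 1.6 -1.5 43.4917 [-0.13  1.47 12.66] [ 6.86  2.68 -2.7 ]
0 1.6 -2.0 43.8 [-0.13  1.43 12.7 ] [ 6.44  3.96 -1.53]
0 1.6 -2.5 44.1083 [-0.15  1.4  12.71] [ 8.36  4.97 -0.58]
0 1.9 -2.5 44.4167 [-0.41  1.37 12.7 ] [ 6.24  4.02 -3.81]
[ 0.   -0.01  0.47]
98 [84, 84, 85, 79, 102, 101, 103, 85, 85, 85, 85, 80, 87, 83, 86, 88, 84, 79] [89, 88, 88, 107, 108, 107, 103, 105, 105, 112, 103, 106, 100, 107, 93, 144, 152, 151, 149, 152]
112 [84, 88, 86, 83, 81, 88, 72, 107, 127, 132, 136, 136, 134, 136, 130, 136, 136, 136] [134, 132, 135, 138, 134, 138, 138, 133, 136, 130, 122, 96, 104, 101, 116, 148, 151, 149, 151, 149]
115 [80, 84, 83, 81, 77, 103, 92, 121, 123, 134, 132, 135, 135, 135, 132, 131, 114, 110] [131, 135, 134, 134, 134, 134, 132, 132, 133, 127, 120, 87, 100, 90, 140, 153, 149, 148, 149, 150]
[71, 48, 80, 91, 91, 93, 88, 88, 86, 88, 90, 89, 91, 92, 67, 100, 136, 135, 137, 138]
[71, 54, 80, 90, 89, 88, 88, 88, 87, 90, 88, 88, 88, 82, 68, 94, 148, 168, 189, 198]
```

```bash
python3 - <<'E'
from h import *
d=np.load("w10.npy",allow_pickle=True).item(); g=d["img"].mean(2)
for r in(86,88,90): print(r,[int(v) for v in g[r,198:216]],[int(v) for v in g[r,338:360]])
print("stone",seen(d,[[204.8,107.2],[348.8,107.2]],55.2), "row93 pts",seen(d,[[207,92.3],[351,92.3]],37))
E
```

```text
86 [85, 81, 72, 93, 102, 103, 89, 94, 107, 109, 107, 104, 109, 102, 109, 102, 109, 110] [111, 109, 108, 111, 109, 111, 111, 109, 112, 114, 98, 83, 101, 107, 102, 102, 144, 152, 146, 145, 141, 143]
88 [82, 83, 71, 92, 104, 100, 85, 89, 103, 102, 102, 102, 103, 105, 98, 103, 103, 103] [103, 105, 105, 104, 103, 105, 104, 106, 106, 105, 98, 77, 101, 105, 102, 86, 145, 153, 148, 146, 145, 140]
90 [81, 83, 70, 88, 103, 98, 91, 82, 96, 101, 99, 102, 103, 95, 97, 102, 96, 99] [98, 103, 99, 103, 98, 98, 102, 100, 100, 100, 95, 87, 98, 103, 137, 134, 144, 151, 151, 148, 145, 142]
stone [[73.7, 24.5], [73.7, -24.3]] row93 pts [[79.2, 27.3], [79.1, -28.5]]
```

Centred within ~0.3 mm, gap ≈ 5.4 mm. Now the final easing with a light deck press.

```bash
python3 - <<'E'
from h import *
x,zb,yc=0.,1.9,-1.5
for i in range(34):
    c0=st()[1][0]; x+=.7 if c0<3 else .5
    p,q=pose(x,zb,0,yc); robot.move_linear(p,q,velocity=8); robot.dwell(.05); t,c,F=st(); print(round(x,1),round(zb,1),round(yc,1),t,c,F)
    if F[2]>2: zb+=.25
    elif F[2]<-3: zb-=.25
    if c[1]>1.5: yc-=.4
    elif c[1]<1.15: yc+=.4
    if (F[0]<-6 and c[0]>3.8) or c[0]>7 or t>57: break
robot.dwell(.1); print(*st(),rot())
d=imaging.snapshot("wrist"); np.save("w11.npy",d,allow_pickle=True); g=d["img"].mean(2)
for r in(98,100,112): print(r,[int(v) for v in g[r,198:216]],[int(v) for v in g[r,338:360]])
for cc in(215,250,300,340):print([int(v) for v in g[98:112,cc]])
E
```

```text
0.7 1.9 -1.5 44.8167 [ 0.43  1.55 12.77] [ 6.16  2.84 -4.27]
1.4 1.6 -1.9 45.125 [ 0.52  1.53 12.67] [ 4.55  3.23 -1.25]
2.1 1.6 -2.3 45.425 [ 0.69  1.47 12.69] [ 3.94  2.89 -0.5 ]
2.8 1.6 -2.3 45.725 [ 1.62  1.31 12.69] [ 4.34  4.67 -1.67]
3.5 1.6 -2.3 46.025 [ 2.42  1.18 12.7 ] [ 4.11  4.49 -0.91]
4.2 1.6 -2.3 46.325 [ 3.09  1.1  12.7 ] [ 4.82  3.57 -0.62]
4.7 1.6 -1.9 46.625 [ 3.75  1.26 12.69] [ 4.32  3.55 -2.47]
5.2 1.6 -1.9 46.925 [ 4.08  1.29 12.69] [ 3.44  3.43 -1.82]
5.7 1.6 -1.9 47.225 [ 4.31  1.25 12.7 ] [ 3.71  4.33 -2.36]
6.2 1.6 -1.9 47.525 [ 4.36  1.21 12.73] [ 2.69  5.01 -1.99]
6.7 1.6 -1.9 47.825 [ 4.35  1.19 12.72] [ 0.6   5.74 -2.44]
7.2 1.6 -1.9 48.125 [ 4.36  1.21 12.72] [-0.86  5.27 -0.7 ]
7.7 1.6 -1.9 48.425 [ 4.35  1.23 12.72] [-3.04  4.05 -0.23]
8.2 1.6 -1.9 48.725 [ 4.4   1.25 12.72] [-3.32  4.91  0.69]
8.7 1.6 -1.9 49.025 [ 4.42  1.2  12.73] [-4.01  4.97  1.18]
9.2 1.6 -1.9 49.325 [ 4.41  1.23 12.73] [-5.38  4.41  2.31]
9.7 1.9 -1.9 49.625 [ 4.41  1.25 12.73] [-6.66  3.91  1.15]
49.725 [ 4.4   1.24 12.74] [-7.34  3.69  1.49] [-0.05 -0.57  0.31]
98 [84, 84, 82, 96, 100, 106, 80, 90, 107, 105, 107, 107, 107, 109, 106, 110, 109, 107] [109, 113, 114, 113, 108, 113, 112, 111, 114, 102, 85, 100, 106, 105, 85, 141, 151, 148, 144, 141, 142, 141]
100 [83, 84, 76, 99, 102, 104, 91, 90, 102, 103, 103, 106, 105, 108, 100, 101, 106, 101] [109, 108, 105, 108, 108, 110, 107, 106, 107, 105, 77, 99, 105, 104, 97, 143, 154, 152, 146, 145, 146, 141]
112 [85, 83, 89, 80, 83, 84, 116, 122, 128, 137, 132, 135, 135, 132, 135, 134, 133, 135] [139, 134, 138, 136, 132, 128, 134, 134, 135, 129, 125, 110, 108, 95, 143, 154, 148, 151, 150, 152, 151, 147]
[107, 101, 101, 102, 83, 100, 87, 68, 49, 84, 133, 134, 135, 136]
[105, 108, 104, 99, 98, 98, 85, 71, 47, 79, 134, 136, 136, 137]
[109, 106, 109, 104, 100, 102, 84, 69, 45, 79, 134, 150, 176, 196]
[114, 110, 105, 104, 103, 103, 90, 76, 61, 74, 133, 136, 137, 131]
```

The x position stalled at 4.4 while the force went linearly from +3 to -7 N, so the stone bears on the lip. I'll relax the stored tool load (the stone stays on the lip by the spring), release, retreat and check.

```bash
python3 - <<'E'
from h import *
for x,zb,yc in((7.6,1.3,-.5),(6.8,1.,.6)):
    p,q=pose(x,zb,0,yc); robot.move_linear(p,q,velocity=12); robot.dwell(.1); print(*st())
robot.set_gripper(75,20); robot.dwell(.15); print(*st(),robot.read_state()["opening"])
p,q=pose(6.8,100,0,.6); robot.move_linear(p,q,velocity=70); 
p,q=pose(0,200,0,0); robot.move_linear(p,q,velocity=150); robot.dwell(.2); print(*st())
d=imaging.snapshot("wrist"); np.save("w12.npy",d,allow_pickle=True); im=d["img"]; cv2.imwrite("pics/w12.png",im)
b=im.astype(int); m=(b.min(2)>90)&(b[:,:,2]-b[:,:,0]>9)&(b[:,:,2]-b[:,:,0]<60); m[:60]=0;m[265:]=0;m[:,:230]=0;m[:,345:]=0
m=cv2.morphologyEx(m.astype(np.uint8),cv2.MORPH_OPEN,np.ones((5,5)))
c,r,bx=rect(d,m,55); print(c,r); cc=np.array([*r[0],30])-H; print("stone centre in holder",cc@X,cc@Y)
for n in("top","side"): cv2.imwrite(f"pics/{n}9.png",imaging.snapshot(n)["img"])
E
```

```text
50.2417 [ 4.43  1.27 12.7 ] [-6.02  2.77 -0.57]
50.6083 [ 4.41  1.3  12.7 ] [-6.37  1.66 -1.77]
51.1333 [ 7.18  0.32 13.71] [-0.83 -0.58  0.42] 74.85485888892238
53.7167 [ -0.42   0.58 211.32] [0.18 0.37 0.17]
[276.375 174.875] ((480.058837890625, 209.3011474609375), (148.6966552734375, 49.55929946899414), 71.4703140258789)
stone centre in holder 3.9726037065605797 0.10023505954005296
```

```bash
python3 - <<'E'
from h import *
d=np.load("w12.npy",allow_pickle=True).item(); g=d["img"].mean(2)
a,b=cv2.imread("pics/top0.png").astype(int),cv2.imread("pics/top9.png").astype(int)
for n,(c,r) in dict(dress=(262,181),cup=(404,192),brush=(245,138),secat=(330,132),red=(174,275),yellow=(351,273)).items():
    print(n,np.abs(a-b)[r-9:r+9,c-14:c+14].mean().round(1))
s=robot.read_state(); print(s["t"],s["contact_force"]); robot.close_job()
E
```

```text
dress 18.7
cup 15.2
brush 18.2
secat 11.9
red 73.6
yellow 13.7
53.8667 [ 0.61021714 -0.48576899  0.32087734]
the job is handed in; nothing more can be done
```

The long whetstone is in its holder, clamped by the sprung arm, and I handed the job in at 53.9 s of the 69 s allowed.

**What I did**
- I gripped the stone across its width, tilted it about 6° and drew the arm back with one end. I then lowered the other end behind the lip and pressed the stone down until I felt the deck.
- Pressing too hard made the stone stick and slip on the deck on the first pass toward the lip. I backed off, lightened the press, re-centred it and eased it in again slowly.
- In the last slow ease the stone stopped dead at x ≈ +4.4 mm while the force on the tool went from +3 N to about −7 N. That showed it bearing on the lip. Then I took most of the sideways load off the tool, let go and lifted straight up. About 6 N of push toward the lip was still on when I opened, and the freed gripper shifted about 3 mm.

**Last checks**
- **Stone position:** from the wrist camera the stone's centre is at x = +4.0 mm, y = +0.1 mm in the holder frame. Its yaw was 71.5° against the holder's 71.6°, and its seen size was 148.7 × 49.6 mm, as expected.
- **Flatness:** I judged it from the deck contact height (12.6–12.7 mm to the stone's centre, against 12.5 ideal), not from a final picture.
- **Robot clear:** the tool force was near zero after the retreat.
- **Other objects, inconclusive:** I compared top pictures from before and after at six things (dressing stone, cup, brush, secateurs, red and yellow blocks). All six differed. The red block changed most, probably because the arm now covers it, and the rest may be shadow or camera noise. My picture views were used up, so I could not confirm it. The tool made no unexpected contact near any of them.

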